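# Reset the tripped dry-block heater

### The arm

A 6-joint arm with a two-finger parallel gripper is mounted at the origin on a cart in front of the work surface, level with it; the furniture and walls round the work are solid. World frame = base frame: x ahead of the robot, y to its left, z up, the work surface at z = 0. Lengths are in m, angles in rad, forces in N, time in s.
With the tool pointing down it reaches from about 0.3 to 0.875 m from the base axis. Payload 4.2 kg.
Tool frame: the origin (TCP) lies between the finger pads; the fingertips stand 8 mm ahead of it and the grasp point (between the pads) lies 11 mm behind it; z points along the fingers, y is the line along which they close (so a half turn about z gives the same grasp; the last joint's range is limited). The gripper opens to 85 mm and grips with 20 to 120 N. Pads are 22 mm wide; open, the fingers measure 114 mm over their backs; the gripper's body (76 mm by 85 mm) begins 54 mm behind the grasp point. The pads swing forward as they close: fully open they stand 13 mm farther back than shut.
Start: joints at [1.099, 0.32, 1.565, -0, 1.257, -0.02], TCP at [0.251, 0.517, 0.211] pointing down, gripper open.
Joint ranges: [-3.11, 3.11], [-0.84, 2.01], [0.21, 2.61], [-1.34, 4.49], [0.05, 2.63], [-2.56, 2.56]. Speed limits (rad/s): [2.57, 2.57, 3.14, 3.14, 3.14, 3.14].

### API

Orientations are given as a unit quaternion [w, x, y, z].
In Python, from rig import sensors, snapshot, robot gives the robot as it stands.
- The arm moves only by the tool apply_moves, never from a script. Its argument "targets" is a list of rows, each an object of numbers: "tx", "ty", "tz": the shift along the tool's x, y, z in m; "rx", "ry", "rz": the turn, a rotation vector about the tool's x, y, z in rad; "claw": the opening, from 0 (shut) to 1 (fully open). A call has 1 to 5 rows; each row is the pose to reach, as a shift and turn from the pose commanded when the call began, along the tool's axes at that moment; what a row does not reach only later rows make up. A row lasts 1/10 s, in which the tool goes at most 50 mm and 8.59 degrees, less where a joint would pass 70% of its speed; a pose out of reach is approached as far as the arm can. A call with a gripper value outside its range is refused whole. The fingers move at their own pace and stop on an object; "grip_force" is the grip in N (left out, the last holds). Time passes only in rows, so rows that repeat a pose let the fingers close. It gives the time, the measured TCP pose, the force, the opening and the grip force at its end, in the units of the state.
- sensors.get_state(): the state, without advancing time (a new reading comes with each control period).
- snapshot(name): name is "scene" or "side" or "wrist"; returns a dict with "color" (420x560x3 uint8, red, green, blue), "fx", "fy", "cx", "cy" (pixels), "rvec" (rotation vector, rad) and "tvec" (3), from world to camera coordinates, as OpenCV has them. Camera axes: x right, y down, z forward; pixel columns grow to the right and rows downward; lengths in m; the calibration is good to about 2 mm. A picture is of the moment at which its call begins. There is no depth.
- robot.finish_job(): hands the job in; it is judged then, once.
The state is a dict: "time": time; "joints": joint angles; "joint_velocities": joint speeds; "effort": joint torques, N m; "eef_pos": TCP position; "orientation": TCP orientation; "contact_force": force on the tool from outside, world axes, zero at the start; "ft_torque": the same for the moment, N m; "finger_gap": opening from 0.0 (shut) to 1.0 (fully open); "grasp_force": force on a finger pad.
Only numpy, scipy, OpenCV 4.12 (cv2) and the standard library are available. Lean on these libraries where they do the work, as an engineer would, in place of code of your own. Each camera call takes 0.05 s, during which the arm holds its last target. There are 200 camera calls.

### The job

The dry-block heater has tripped. Using only the fingertips, push its yellow sliding guard to the left until it is fully open, reach down into the well and press the sunken red reset key fully in, let it come up again, and then push the guard back to the right until it is fully closed over the well. Grasp nothing, do not press the green start key, and leave the timer, the marker and the bottle where they are.

Things in the scene. Friction and masses are not known exactly. Their poses are not given: they have to be found in the camera images.
- heater: white dry-block heater, 170 (its x) x 220 (its y) mm, fixed to the bench. Origin: centre of its underside; z up, +x away from the robot, +y to its left. Its flat top deck is 45 mm above the bench. The metal block at its back (x = 29 to 81 mm) stands 15 mm above the deck
- channel (a point): a point on the deck at x = -12, y = 0 mm of the heater, axes as the heater's: middle of a straight channel, 61 mm wide between two grey rails 13 mm high, that runs along y the whole 220 mm of the deck and is open at both ends; its floor is the deck
- well_mouth (a point): centre of the mouth, level with the deck, of the square well in the channel's floor: 46 x 46 mm, 22 mm deep, with an orange rim, at x = -12, y = -35 mm of the heater; axes as the heater's
- guard (a joint): yellow guard that slides in the channel (slab 92 mm long along y, 58 wide, from 1 to 11 mm above the deck), m: 0 = closed, centred over the well; 0.08 = fully open, at its stop, slid to the heater's +y (left), its right end 11 mm past the well's edge. About 1.5 N of friction; stays where it is left. Starts between 0 and 0.04: the well wholly or partly covered
- guard_right_end (a point): middle of the guard's right-hand end face (towards the heater's -y), 6 mm above the deck; push here towards the heater's +y to open; moves with the guard; its axes are those of the heater
- guard_left_end (a point): middle of the guard's left-hand end face (towards the heater's +y), 6 mm above the deck; push here towards the heater's -y to close; moves with the guard; its axes are those of the heater
- key_top (a point): centre of the top of the red round reset key, 22 mm across, in the middle of the well; at rest 14 mm below the deck (31 mm above the bench) and 8 mm above the well's floor; moves with the key
- reset_key (a joint): travel of the red reset key, m: 0 = up, 0.005 = fully down; it is sprung (1.4 N to start, 4.9 N fully down) and comes up by itself when let go
- start_key_top (a point): centre of the top of the small green raised start key, 18 mm across, standing 6 mm proud of the deck in front of the channel (heater's x = -67.5, y = 65 mm); to be left alone
- start_key (a joint): travel of the green start key, m: 0 = up, 0.004 = fully down; sprung, 1 to 3 N
- timer: small white bench timer with three keys, 60 x 64 x 19 mm, loose, to the right of the heater; origin at the centre of its underside
- marker_black: marker pen with black cap, 137 x 11 x 12 mm, lying loose to the left of the heater; origin at the centre of its underside
- bottle_a: white screw-cap bottle, 66 mm across, 106 mm tall, loose, left of the heater beyond the marker; origin at the centre of its underside

How it is judged:
By the outcome, as a careful person would: the job done as asked, in the order asked, and still so for the second after the job is handed in, with the robot touching nothing.
It also fails if it takes over 51 s, if anything falls off the work surface, if the arm or the gripper's body presses on something with over 40 N, if the wrist force passes 120 N, or if a joint passes its speed limit or range.

## Working session

There is one attempt and no reset: what is moved stays moved. The work goes in short steps, Python scripts to look and compute and a tool call to move; the robot and the scene stay as the last step left them, time stands still between calls to the robot, and variables do not carry over. Pictures are saved under pics/ and viewed, at most 10 in all, crops included, and the job is handed in when it is done.

Besides the shell and the picture viewer there is one more tool, called after "Request:" as name(argument=value, ...), one argument or row to a line, values as JSON. apply_moves: Moves the arm, as the interface text tells. Its arguments: {"type":"object","properties":{"targets":{"type":"array"},"grip_force":{"type":"number"}},"required":["targets"]}

```bash
mkdir -p pics
cat > h.py <<'E'
import numpy as np,cv2
from rig import sensors,snapshot,robot
def pic(n,f):
    s=snapshot(n); cv2.imwrite('pics/'+f,s['color'][:,:,::-1]); np.save('pics/'+f+'.npy',s,allow_pickle=True); return s
def load(f): return np.load('pics/'+f+'.npy',allow_pickle=True).item()
def ray(s,u,v,z):
    R=cv2.Rodrigues(np.array(s['rvec'],float))[0];t=np.array(s['tvec'],float)
    c=-R.T@t; d=R.T@np.array([(u-s['cx'])/s['fx'],(v-s['cy'])/s['fy'],1]); return c+d*(z-c[2])/d[2]
E
python3 - <<'E'
from h import *
a=pic('scene','a.png')['color'];b=pic('side','b.png')['color'];
s=sensors.get_state();print(s)
E
```

```text
{'time': 0.1, 'joints': array([ 1.09899062e+00,  3.20191729e-01,  1.56555618e+00, -1.50042222e-06,
        1.25742655e+00, -1.99760350e-02]), 'joint_velocities': array([ 0.00238527, -0.00187814, -0.00372565,  0.00158196, -0.00028223,
        0.00033061]), 'effort': array([-1.24687544e-03, -4.16403472e+01, -2.34704340e+01, -1.04236087e-04,
        4.79567796e-03, -7.44273507e-06]), 'eef_pos': array([0.25082534, 0.51688514, 0.20978752]), 'orientation': array([-1.91830490e-04,  2.23997750e-01,  9.74589340e-01, -7.67289069e-04]), 'contact_force': array([ 0.14074549,  1.5150784 , -0.46426913]), 'ft_torque': array([ 0.00376559,  0.0193042 , -0.00134262]), 'grasp_force': 0.0, 'finger_gap': 1.00123705906995}
```

View pics/a.png

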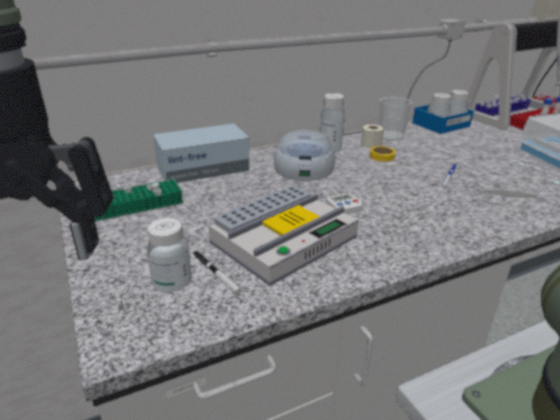

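View pics/b.png

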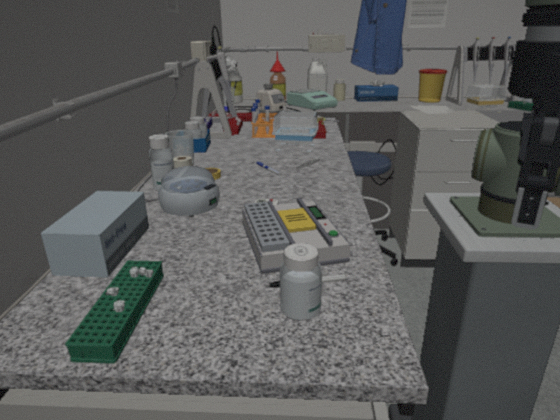

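The scene view has the heater around (283,232), with the guard at (291,220), the green key at (283,251), the timer at (345,202) and the bottle at (168,255). I'll enlarge both views.

Run:
```python
import cv2,numpy as np
a=cv2.imread('pics/a.png')[175:285,195:375];b=cv2.imread('pics/b.png')[185:275,230:360]
a=cv2.resize(a,None,fx=4.4,fy=4.4,interpolation=3)
cv2.imwrite('pics/ac.png',a)
```

```text
(no output)
```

View pics/ac.png

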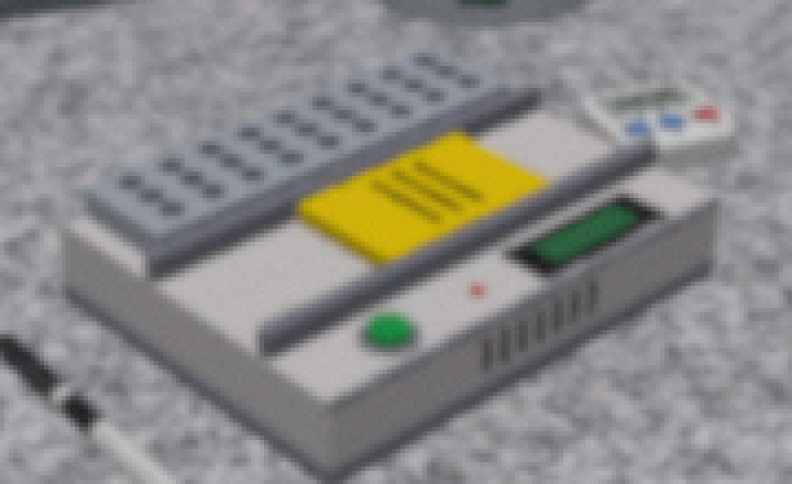

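Deck corners in the crop: front-left (330,403), front-right (715,203), back-left (65,228). The green key top is at (388,328). The guard's top corners are (300,207), (460,135), (548,185) and (380,262).

Run:
```python
from h import *
from scipy.optimize import least_squares
s=load('a.png')
P=[(330,403,-.085,.11,.045),(715,203,-.085,-.11,.045),(65,228,.085,.11,.045),(388,328,-.0675,.065,.051),(330,478,-.085,.11,0)]
W=np.array([ray(s,195+u/4.4,175+v/4.4,z)[:2] for u,v,_,_,z in P]); L=np.array([p[2:4] for p in P])
def m(p,L): c,n=np.cos(p[2]),np.sin(p[2]); return L@np.array([[c,n],[-n,c]])+p[:2]
r=least_squares(lambda p:(m(p,L)-W).ravel(),[.6,0,0]);print(r.x,(m(r.x,L)-W)*1000)
c,n=np.cos(r.x[2]),np.sin(r.x[2])
for u,v in [(300,207),(460,135),(548,185),(380,262)]: print('guard',(ray(s,195+u/4.4,175+v/4.4,.056)[:2]-r.x[:2])@np.array([[c,-n],[n,c]]))
print(m(r.x,np.array([[-.012,0],[-.012,-.035],[-.012,-.13]])), ray(s,195+650/4.4,175+120/4.4,.019))
```

```text
[0.49588399 0.14374684 0.28067997] [[ -1.11203216   0.77947925]
 [  3.1312228   -5.76627614]
 [  8.61214244   0.26036908]
 [  2.72078224  -1.77373363]
 [-13.35211532   6.50016144]]
guard [0.01200423 0.04091724]
guard [ 0.01207901 -0.05010193]
guard [-0.04239092 -0.0476902 ]
guard [-0.03983323  0.04432489]
[[0.48435358 0.14042273]
 [0.4940489  0.10679237]
 [0.52036476 0.01550998]] [ 0.55371908 -0.02302877  0.019     ]
```

```bash
cat >> h.py <<'E'
from scipy.spatial.transform import Rotation as Ro
H=[0.4959,0.1437,0.2807]
def goal(lx,ly,z,H=H):
    s=sensors.get_state();c,n=np.cos(H[2]),np.sin(H[2])
    R=Ro.from_quat(np.roll(s['orientation'],-1))
    T=Ro.from_matrix(np.array([[-n,c,0],[c,n,0],[0,0,-1.]]).T if 0 else np.column_stack([[-n,c,0],[c,n,0],[0,0,-1.]]))
    d=np.array([H[0]+c*lx-n*ly,H[1]+n*lx+c*ly,z])-s['eef_pos']
    e=s['eef_pos']-np.array([H[0],H[1],0])
    print('local',np.round([c*e[0]+n*e[1],-n*e[0]+c*e[1],e[2]],4),'t',np.round(R.inv().apply(d),4),'r',np.round((R.inv()*T).as_rotvec(),3),'F',s['contact_force'].round(1),'t',s['time'],s['finger_gap'])
E
python3 -c "
from h import *
goal(-.012,-.03,.22)"
```

```text
local [-0.1321  0.4265  0.2098] t [-0.3946 -0.2591 -0.0098] r [-0.002  0.001  0.838] F [ 0.1  1.5 -0.5] t 0.1 1.00123705906995
```

Request:
apply_moves(
  targets=[
    {"tx":-0.04,"ty":-0.026,"tz":-0.005,"rz":0.08,"claw":0},
    {"tx":-0.08,"ty":-0.052,"tz":-0.01,"rz":0.17,"claw":0},
    {"tx":-0.12,"ty":-0.078,"tz":-0.01,"rz":0.25,"claw":0},
    {"tx":-0.16,"ty":-0.104,"tz":-0.01,"rz":0.34,"claw":0},
    {"tx":-0.2,"ty":-0.13,"tz":-0.01,"rz":0.42,"claw":0},
  ],
)

```text
schema error: expected keys tx, ty, tz, rx, ry, rz, claw
```

```bash
python3 -c "
from h import *
goal(-.012,-.03,.22)"
```

```text
local [-0.1321  0.4265  0.2098] t [-0.3946 -0.2591 -0.0098] r [-0.002  0.001  0.838] F [ 0.1  1.5 -0.5] t 0.1 1.00123705906995
```

Request:
apply_moves(
  targets=[
    {"tx":-0.04,"ty":-0.026,"tz":-0.005,"rx":0,"ry":0,"rz":0.08,"claw":0},
    {"tx":-0.08,"ty":-0.052,"tz":-0.01,"rx":0,"ry":0,"rz":0.17,"claw":0},
    {"tx":-0.12,"ty":-0.078,"tz":-0.01,"rx":0,"ry":0,"rz":0.25,"claw":0},
    {"tx":-0.16,"ty":-0.104,"tz":-0.01,"rx":0,"ry":0,"rz":0.34,"claw":0},
    {"tx":-0.2,"ty":-0.13,"tz":-0.01,"rx":0,"ry":0,"rz":0.42,"claw":0},
  ],
)

```text
time: 0.6
eef_pos: [0.3746, 0.3112, 0.2203]
orientation: [-0.0, 0.424, 0.906, -0.0]
contact_force: [0.7, 0.3, -0.2]
finger_gap: 0.143
grasp_force: 0.0
```

```bash
python3 -c "
from h import *
goal(-.012,-.03,.22)"
```

```text
local [-0.0701  0.1946  0.2203] t [-0.2289 -0.0375  0.0003] r [-0.     0.     0.415] F [ 0.7  0.3 -0.2] t 0.6 0.1434184213068061
```

Request:
apply_moves(
  targets=[
    {"tx":-0.046,"ty":-0.008,"tz":0,"rx":0,"ry":0,"rz":0.085,"claw":0},
    {"tx":-0.092,"ty":-0.016,"tz":0,"rx":0,"ry":0,"rz":0.17,"claw":0},
    {"tx":-0.138,"ty":-0.024,"tz":0,"rx":0,"ry":0,"rz":0.25,"claw":0},
    {"tx":-0.184,"ty":-0.031,"tz":0,"rx":0,"ry":0,"rz":0.34,"claw":0},
    {"tx":-0.23,"ty":-0.038,"tz":0,"rx":0,"ry":0,"rz":0.415,"claw":0},
  ],
)

```text
time: 1.1
eef_pos: [0.4935, 0.1107, 0.2203]
orientation: [-0.0, 0.601, 0.799, -0.0]
contact_force: [-0.6, -0.2, -0.5]
finger_gap: -0.001
grasp_force: 0.0
```

```bash
python3 -c "
from h import *
goal(-.012,-.03,.22)
s=pic('wrist','w.png')
cv2.imwrite('pics/w2.png',cv2.resize(s['color'][:,:,::-1],(800,600),interpolation=2))"
```

```text
local [-0.0114 -0.0311  0.2203] t [ 0.0011 -0.0006  0.0003] r [-0. -0. -0.] F [-0.6 -0.2 -0.5] t 1.1 -0.0008518530693122196
```

View pics/w2.png

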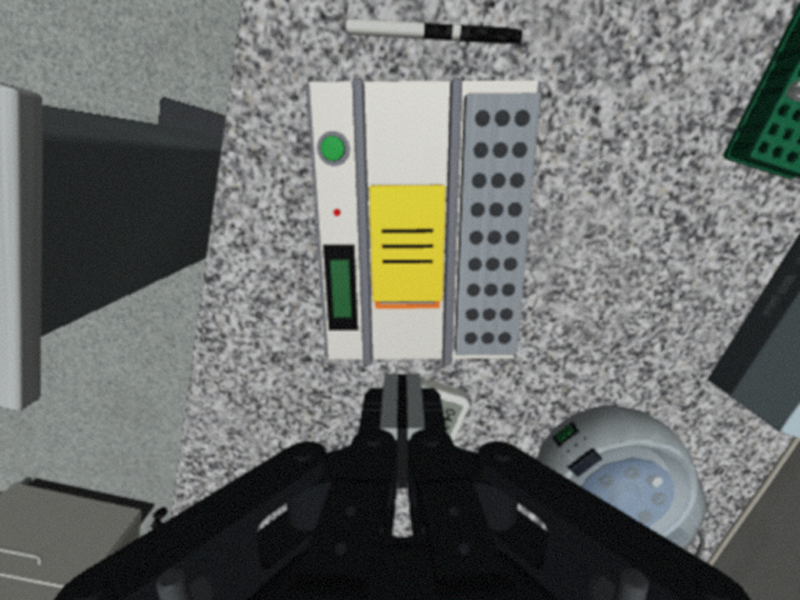

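The wrist view (800 px wide) shows the deck corners at (308,82), (540,82), (517,357) and (328,359). The guard's top corners are (370,185), (445,184), (442,301) and (373,302), and the orange rim shows at row 305. The timer's edge is at (455,400), past the heater's right end.

Run:
```python
from h import *
from scipy.optimize import least_squares
s=load('w.png')
P=[(308,82,-.085,.11,.045),(328,359,-.085,-.11,.045),(540,82,.085,.11,.045),(517,357,.085,-.11,.045),(333,148,-.0675,.065,.051)]
W=np.array([ray(s,u*.7,v*.7,z)[:2] for u,v,_,_,z in P]); L=np.array([p[2:4] for p in P])
def m(p,L): c,n=np.cos(p[2]),np.sin(p[2]); return L@np.array([[c,n],[-n,c]])+p[:2]
r=least_squares(lambda p:(m(p,L)-W).ravel(),[.6,0,0]);print(r.x,(m(r.x,L)-W)*1000)
c,n=np.cos(r.x[2]),np.sin(r.x[2])
for u,v,z in [(370,185,.056),(445,184,.056),(442,301,.056),(373,302,.056),(407,307,.045),(440,390,.019),(468,400,.019),(435,33,.01)]: print((ray(s,u*.7,v*.7,z)[:2]-r.x[:2])@np.array([[c,-n],[n,c]]))
goal(-.012,-.077,.22,r.x)
goal(-.012,-.077,.0575,r.x)
```

```text
[0.50090398 0.14460827 0.28916589] [[-1.25150132 -0.50329295]
 [-1.09110034 -0.4500377 ]
 [ 1.34516866  1.85007748]
 [ 0.87427691 -0.50013363]
 [ 0.12315609 -0.3966132 ]]
[-0.04060743  0.03909757]
[0.01558446 0.03932505]
[ 0.01542222 -0.05279607]
[-0.041231   -0.05318934]
[-0.0132234  -0.06151491]
[ 0.01911404 -0.15704794]
[ 0.04717096 -0.16853993]
[0.00960593 0.148536  ]
local [-0.0147 -0.0369  0.2202] t [-0.04    0.0033  0.0004] r [ 0.002  0.006 -0.014] F [ 3.7 -4.8  0.2] t 1.15 -0.004239023686694686
local [-0.0147 -0.0369  0.2202] t [-0.039   0.003   0.1629] r [ 0.002  0.006 -0.014] F [ 3.7 -4.8  0.2] t 1.15 -0.004239023686694686
```

```bash
sed -i 's/^H=.*/H=[0.5009,0.1446,0.2892]/' h.py; python3 -c "
from h import *
goal(-.012,-.083,.0575)"
```

```text
local [-0.0147 -0.0369  0.2202] t [-0.045   0.0031  0.163 ] r [ 0.002  0.006 -0.014] F [ 3.7 -4.8  0.2] t 1.15 -0.004239023686694686
```

Request:
apply_moves(
  targets=[
    {"tx":-0.023,"ty":0.003,"tz":0,"rx":0,"ry":0,"rz":-0.01,"claw":0},
    {"tx":-0.046,"ty":0.003,"tz":0.02,"rx":0,"ry":0,"rz":-0.01,"claw":0},
    {"tx":-0.046,"ty":0.003,"tz":0.06,"rx":0,"ry":0,"rz":-0.01,"claw":0},
    {"tx":-0.046,"ty":0.003,"tz":0.1,"rx":0,"ry":0,"rz":-0.01,"claw":0},
    {"tx":-0.046,"ty":0.003,"tz":0.13,"rx":0,"ry":0,"rz":-0.01,"claw":0},
  ],
)

```text
time: 1.65
eef_pos: [0.5075, 0.069, 0.0881]
orientation: [-0.001, 0.596, 0.803, -0.001]
contact_force: [0.7, 0.8, 0.7]
finger_gap: -0.001
grasp_force: 0.0
```

```bash
python3 -c "
from h import *
goal(-.012,-.083,.058)"
```

```text
local [-0.0153 -0.0744  0.0881] t [-0.0087  0.0033  0.0301] r [-0.003 -0.001  0.004] F [0.7 0.8 0.7] t 1.65 -0.0011785556790253617
```

Request:
apply_moves(
  targets=[
    {"tx":-0.007,"ty":0.003,"tz":0.01,"rx":0,"ry":0,"rz":0,"claw":0},
    {"tx":-0.007,"ty":0.003,"tz":0.02,"rx":0,"ry":0,"rz":0,"claw":0},
    {"tx":-0.007,"ty":0.003,"tz":0.027,"rx":0,"ry":0,"rz":0,"claw":0},
    {"tx":-0.007,"ty":0.003,"tz":0.029,"rx":0,"ry":0,"rz":0,"claw":0},
    {"tx":-0.007,"ty":0.003,"tz":0.029,"rx":0,"ry":0,"rz":0,"claw":0},
  ],
)

```text
time: 2.15
eef_pos: [0.5143, 0.0635, 0.0621]
orientation: [0.0, 0.596, 0.803, 0.0]
contact_force: [0.5, -0.2, 0.5]
finger_gap: 0.003
grasp_force: 0.0
```

```bash
python3 -c "
from h import *
goal(-.012,-.012,.058)
s=pic('wrist','w3.png')
cv2.imwrite('pics/w3b.png',cv2.resize(s['color'][20:330,150:450,::-1],None,fx=1.9,fy=1.9,interpolation=2))"
```

```text
local [-0.0103 -0.0815  0.0621] t [ 0.0695 -0.0014  0.0041] r [0.001 0.    0.005] F [ 0.5 -0.2  0.5] t 2.15 0.003335847461176876
```

View pics/w3b.png

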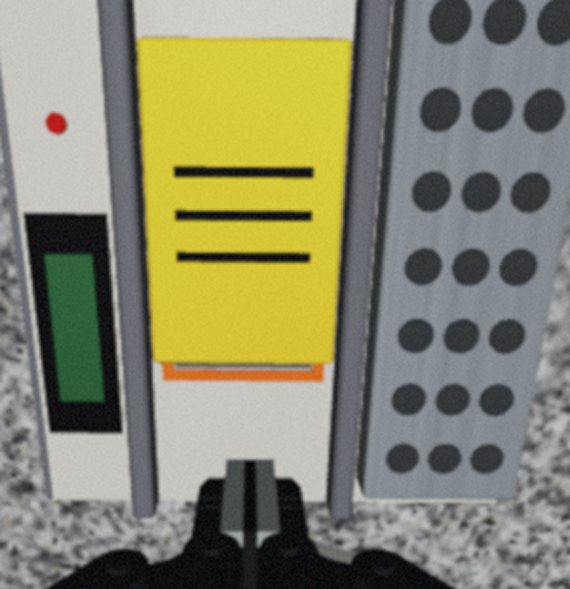

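The fingertips are centred in the channel, to the right of the guard end at (243,362) and clear of it. I'll lower them 4 mm and push.

Request:
apply_moves(
  targets=[
    {"tx":0,"ty":-0.001,"tz":0.004,"rx":0,"ry":0,"rz":0,"claw":0},
    {"tx":0.01,"ty":-0.001,"tz":0.004,"rx":0,"ry":0,"rz":0,"claw":0},
    {"tx":0.02,"ty":-0.001,"tz":0.004,"rx":0,"ry":0,"rz":0,"claw":0},
    {"tx":0.03,"ty":-0.001,"tz":0.004,"rx":0,"ry":0,"rz":0,"claw":0},
    {"tx":0.04,"ty":-0.001,"tz":0.004,"rx":0,"ry":0,"rz":0,"claw":0},
  ],
)

```text
time: 2.7
eef_pos: [0.5009, 0.1025, 0.0577]
orientation: [0.0, 0.596, 0.803, 0.0]
contact_force: [-0.4, 0.4, 0.7]
finger_gap: 0.001
grasp_force: 0.0
```

```bash
python3 -c "
from h import *
goal(-.012,-.012,.058)"
```

```text
local [-0.012  -0.0403  0.0577] t [ 0.0283  0.0001 -0.0003] r [ 0.    -0.     0.005] F [-0.4  0.4  0.7] t 2.7 0.000803092490603496
```

Request:
apply_moves(
  targets=[
    {"tx":0.008,"ty":0,"tz":0,"rx":0,"ry":0,"rz":0,"claw":0},
    {"tx":0.016,"ty":0,"tz":0,"rx":0,"ry":0,"rz":0,"claw":0},
    {"tx":0.021,"ty":0,"tz":0,"rx":0,"ry":0,"rz":0,"claw":0},
    {"tx":0.024,"ty":0,"tz":0,"rx":0,"ry":0,"rz":0,"claw":0},
    {"tx":0.026,"ty":0,"tz":0,"rx":0,"ry":0,"rz":0,"claw":0},
  ],
)

```text
time: 3.2
eef_pos: [0.4937, 0.1265, 0.0575]
orientation: [0.0, 0.596, 0.803, 0.0]
contact_force: [0.4, 0.2, 0.5]
finger_gap: -0.003
grasp_force: 0.0
```

```bash
python3 -c "
from h import *
goal(-.012,-.012,.058)
s=pic('wrist','w4.png')
cv2.imwrite('pics/w4b.png',cv2.resize(s['color'][0:330,150:450,::-1],None,fx=1.8,fy=1.8,interpolation=2))"
```

```text
local [-0.0121 -0.0153  0.0575] t [ 0.0033  0.0001 -0.0005] r [0.    0.    0.005] F [0.4 0.2 0.5] t 3.2 -0.002762216044268166
```

View pics/w4b.png

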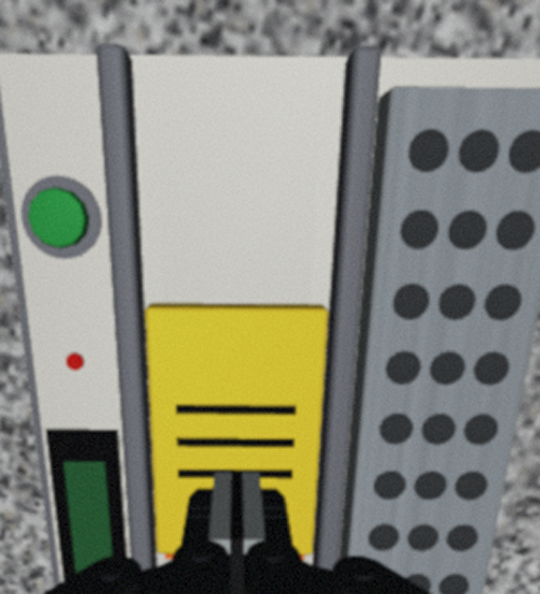

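The guard hasn't moved: its left edge is at row 305 and the fingers are riding above it at (237,475). I'll check the tip height.

Run:
```python
from h import *
c,n=np.cos(H[2]),np.sin(H[2]);A=np.array([[c,-n],[n,c]])
for f,pts in [('w3.png',[(150+243/1.9,20+38/1.9,.056),(150+243/1.9,20+362/1.9,.056),(150+250/1.9,20+461/1.9,.05),(150+226/1.9,20+461/1.9,.05),(150+274/1.9,20+461/1.9,.05)]),('w4.png',[(150+237/1.8,305/1.8,.056),(150+217/1.8,473/1.8,.056),(150+260/1.8,473/1.8,.056),(150+217/1.8,473/1.8,.066),(150+260/1.8,473/1.8,.066)])]:
  s=load(f)
  for u,v,z in pts: print(f,z,(ray(s,u,v,z)[:2]-H[:2])@A)
  R=cv2.Rodrigues(np.array(s['rvec'],float))[0];print('cam',-R.T@s['tvec'])
# project expected tip corners for w4
s=load('w4.png')
for z in(.0495,.06,.07):
  P=np.array([[-.012+dx,-.0153+dy] for dx in(-.01,.01) for dy in(-.011,.011)])@A.T+np.array(H[:2])
  P=np.c_[P,[z]*4]
  K=np.array([[s['fx'],0,s['cx']],[0,s['fy'],s['cy']],[0,0,1.]])
  q=cv2.projectPoints(P,np.array(s['rvec'],float),np.array(s['tvec'],float),K,None)[0][:,0]
  print(z,((q-[150,0])*1.8).round())
s=snapshot('side');cv2.imwrite('pics/s2.png',cv2.resize(s['color'][180:280,220:360,::-1],None,fx=5.6,fy=5.6,interpolation=3))
```

```text
w3.png 0.056 [-0.01303669  0.03853834]
w3.png 0.056 [-0.01293171 -0.05205288]
w3.png 0.05 [-0.0104866  -0.09061302]
w3.png 0.05 [-0.01893078 -0.09065322]
w3.png 0.05 [-0.0020424  -0.09057282]
cam [0.48927027 0.14430292 0.2254047 ]
w4.png 0.056 [-0.01258597  0.03996703]
w4.png 0.056 [-0.01924742 -0.01887433]
w4.png 0.056 [-0.00424236 -0.01879222]
w4.png 0.066 [-0.01885756 -0.01352866]
w4.png 0.066 [-0.00476304 -0.01345154]
cam [0.46886947 0.20728749 0.22079377]
0.0495 [[210. 483.]
 [210. 427.]
 [265. 483.]
 [266. 427.]]
0.06 [[209. 498.]
 [208. 440.]
 [267. 498.]
 [268. 440.]]
0.07 [[207. 513.]
 [206. 453.]
 [268. 514.]
 [270. 453.]]
```

View pics/s2.png

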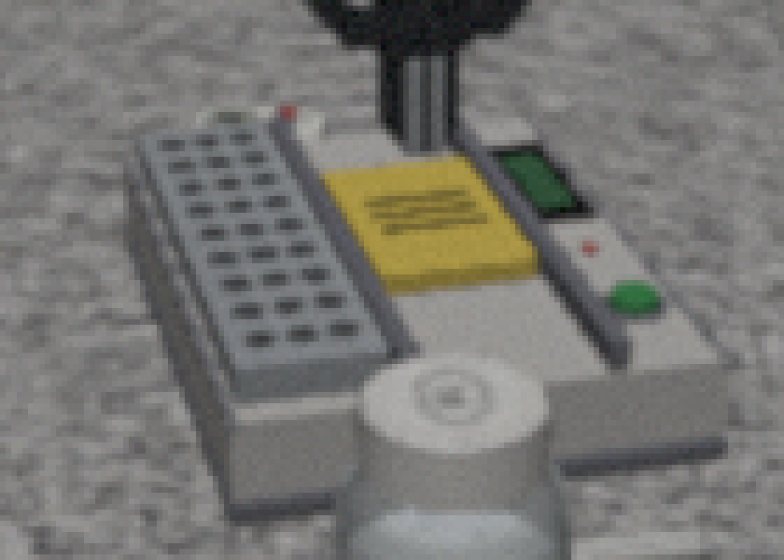

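Run:
```python
from h import *
c,n=np.cos(H[2]),np.sin(H[2]);A=np.array([[c,-n],[n,c]])
s=snapshot('side')
for v in(150,155):
 for z in(.045,.05,.056,.06,.065,.07,.075): print(v,z,(ray(s,220+427/5.6,180+v/5.6,z)[:2]-H[:2])@A)
for u,v in[(322,175),(462,155),(540,268),(390,283)]:print((ray(s,220+u/5.6,180+v/5.6,.056)[:2]-H[:2])@A)
goal(-.012,-.012,.058)
```

```text
150 0.045 [-0.03466893 -0.07835228]
150 0.05 [-0.03149521 -0.06718742]
150 0.056 [-0.02768676 -0.0537896 ]
150 0.06 [-0.02514778 -0.04485772]
150 0.065 [-0.02197407 -0.03369287]
150 0.07 [-0.01880035 -0.02252802]
150 0.075 [-0.01562664 -0.01136317]
155 0.045 [-0.0332986  -0.07351233]
155 0.05 [-0.03014317 -0.06241204]
155 0.056 [-0.02635665 -0.04909171]
155 0.06 [-0.0238323  -0.04021148]
155 0.065 [-0.02067687 -0.0291112 ]
155 0.07 [-0.01752143 -0.01801091]
155 0.075 [-0.014366   -0.00691063]
[ 0.01721296 -0.04137507]
[-0.0393571  -0.04547757]
[-0.03722643  0.05641446]
[0.01604007 0.05401872]
local [-0.0121 -0.0156  0.0575] t [ 0.0036  0.0001 -0.0005] r [0.    0.    0.005] F [-0.1  0.1  0.4] t 3.35 -0.0034260472775585484
```

The tip looks to be about 70 mm up, above the guard, although the nominal offset puts it at 49.5 mm. I'll go back to the right and feel for the deck.

Request:
apply_moves(
  targets=[
    {"tx":-0.02,"ty":0,"tz":0,"rx":0,"ry":0,"rz":0,"claw":0},
    {"tx":-0.04,"ty":0,"tz":0,"rx":0,"ry":0,"rz":0,"claw":0},
    {"tx":-0.06,"ty":0,"tz":0,"rx":0,"ry":0,"rz":0,"claw":0},
    {"tx":-0.07,"ty":0,"tz":0,"rx":0,"ry":0,"rz":0,"claw":0},
    {"tx":-0.07,"ty":0,"tz":0.003,"rx":0,"ry":0,"rz":0,"claw":0},
  ],
)

```text
time: 3.85
eef_pos: [0.5147, 0.0583, 0.0547]
orientation: [0.0, 0.597, 0.802, 0.0]
contact_force: [-0.0, 0.1, 0.3]
finger_gap: 0.0
grasp_force: 0.0
```

Request:
apply_moves(
  targets=[
    {"tx":0,"ty":0,"tz":0.001,"rx":0,"ry":0,"rz":0,"claw":0},
    {"tx":0,"ty":0,"tz":0.002,"rx":0,"ry":0,"rz":0,"claw":0},
    {"tx":0,"ty":0,"tz":0.003,"rx":0,"ry":0,"rz":0,"claw":0},
    {"tx":0,"ty":0,"tz":0.004,"rx":0,"ry":0,"rz":0,"claw":0},
    {"tx":0,"ty":0,"tz":0.004,"rx":0,"ry":0,"rz":0,"claw":0},
  ],
)

```text
time: 4.35
eef_pos: [0.5138, 0.0596, 0.0504]
orientation: [-0.0, 0.596, 0.803, -0.0]
contact_force: [-0.5, 0.1, 0.3]
finger_gap: -0.002
grasp_force: 0.0
```

Request:
apply_moves(
  targets=[
    {"tx":0,"ty":0,"tz":0.001,"rx":0,"ry":0,"rz":0,"claw":0},
    {"tx":0,"ty":0,"tz":0.002,"rx":0,"ry":0,"rz":0,"claw":0},
    {"tx":0,"ty":0,"tz":0.003,"rx":0,"ry":0,"rz":0,"claw":0},
    {"tx":0,"ty":0,"tz":0.004,"rx":0,"ry":0,"rz":0,"claw":0},
    {"tx":0,"ty":0,"tz":0.004,"rx":0,"ry":0,"rz":0,"claw":0},
  ],
)

```text
time: 4.85
eef_pos: [0.5139, 0.0593, 0.0464]
orientation: [-0.0, 0.596, 0.803, -0.0]
contact_force: [-0.3, 0.1, -0.9]
finger_gap: -0.003
grasp_force: 0.0
```

```bash
python3 -c "
from h import *
goal(-.012,-.012,.058)
s=pic('wrist','w5.png')
cv2.imwrite('pics/w5b.png',cv2.resize(s['color'][20:330,150:450,::-1],None,fx=1.9,fy=1.9,interpolation=2))"
```

```text
local [-0.0119 -0.0855  0.0464] t [ 0.0735  0.0002 -0.0116] r [-0.    -0.     0.005] F [-0.3  0.1 -0.9] t 4.85 -0.0028796767026557117
```

View pics/w5b.png

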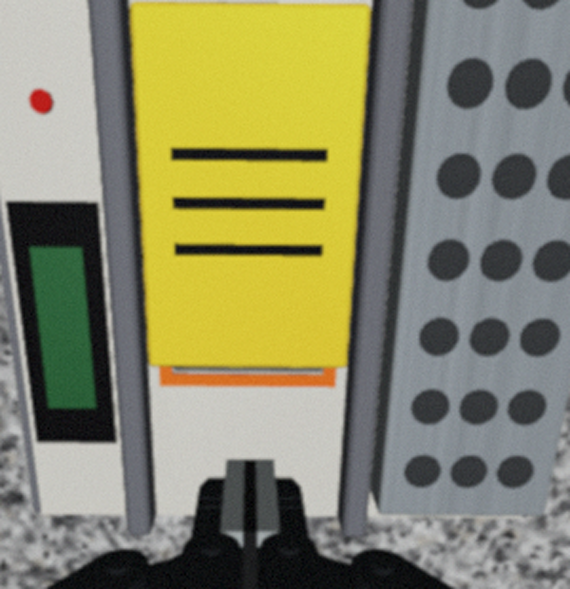

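The tip still shows no contact, and the guard end is clear at row 366. I'll keep feeling downward.

Request:
apply_moves(
  targets=[
    {"tx":0,"ty":0,"tz":0.001,"rx":0,"ry":0,"rz":0,"claw":0},
    {"tx":0,"ty":0,"tz":0.002,"rx":0,"ry":0,"rz":0,"claw":0},
    {"tx":0,"ty":0,"tz":0.003,"rx":0,"ry":0,"rz":0,"claw":0},
    {"tx":0,"ty":0,"tz":0.004,"rx":0,"ry":0,"rz":0,"claw":0},
    {"tx":0,"ty":0,"tz":0.004,"rx":0,"ry":0,"rz":0,"claw":0},
  ],
)

```text
time: 5.4
eef_pos: [0.5139, 0.0593, 0.0423]
orientation: [-0.0, 0.596, 0.803, -0.0]
contact_force: [-0.4, -0.7, 0.1]
finger_gap: -0.001
grasp_force: 0.0
```

Request:
apply_moves(
  targets=[
    {"tx":0,"ty":0,"tz":0.001,"rx":0,"ry":0,"rz":0,"claw":0},
    {"tx":0,"ty":0,"tz":0.002,"rx":0,"ry":0,"rz":0,"claw":0},
    {"tx":0,"ty":0,"tz":0.003,"rx":0,"ry":0,"rz":0,"claw":0},
    {"tx":0,"ty":0,"tz":0.004,"rx":0,"ry":0,"rz":0,"claw":0},
    {"tx":0,"ty":0,"tz":0.004,"rx":0,"ry":0,"rz":0,"claw":0},
  ],
)

```text
time: 5.9
eef_pos: [0.5139, 0.0593, 0.0384]
orientation: [-0.0, 0.596, 0.803, -0.0]
contact_force: [-0.2, -0.9, 0.0]
finger_gap: 0.002
grasp_force: 0.0
```

Request:
apply_moves(
  targets=[
    {"tx":0,"ty":0,"tz":0.001,"rx":0,"ry":0,"rz":0,"claw":0},
    {"tx":0,"ty":0,"tz":0.002,"rx":0,"ry":0,"rz":0,"claw":0},
    {"tx":0,"ty":0,"tz":0.003,"rx":0,"ry":0,"rz":0,"claw":0},
    {"tx":0,"ty":0,"tz":0.004,"rx":0,"ry":0,"rz":0,"claw":0},
    {"tx":0,"ty":0,"tz":0.004,"rx":0,"ry":0,"rz":0,"claw":0},
  ],
)

```text
time: 6.4
eef_pos: [0.5139, 0.0593, 0.0343]
orientation: [-0.0, 0.596, 0.803, -0.0]
contact_force: [0.3, 0.6, 0.0]
finger_gap: -0.001
grasp_force: 0.0
```

```bash
python3 -c "
from h import *
goal(-.012,-.012,.058)
s=pic('side','s3.png')
w=pic('wrist','w6.png')
a=cv2.resize(s['color'][180:250,220:340,::-1],(600,350),interpolation=3)
b=cv2.resize(w['color'][150:330,150:450,::-1],(400,240),interpolation=3)
o=np.zeros((590,600,3),np.uint8);o[:350]=a;o[350:,:400]=b
cv2.imwrite('pics/c6.png',o)"
```

```text
local [-0.0119 -0.0855  0.0343] t [ 0.0735  0.0003 -0.0236] r [-0.    -0.     0.005] F [0.3 0.6 0. ] t 6.4 -0.0012605479159751912
```

View pics/c6.png

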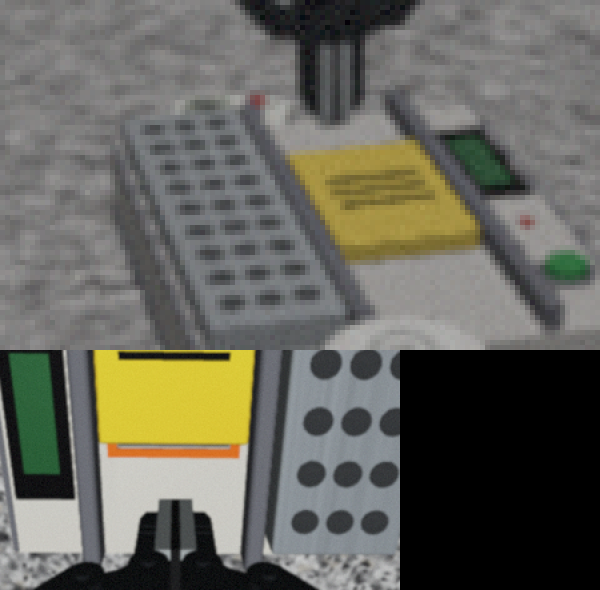

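The side view shows the tips at about (335,122) just above the channel floor. The guard's right edge is at (355,147).

Run:
```python
from h import *
c,n=np.cos(H[2]),np.sin(H[2])
def pr(f,L,o,k):
  s=load(f);L=np.array(L,float);P=np.c_[L[:,:2]@np.array([[c,n],[-n,c]])+H[:2],L[:,2]]
  K=np.array([[s['fx'],0,s['cx']],[0,s['fy'],s['cy']],[0,0,1.]])
  q=cv2.projectPoints(P,np.array(s['rvec'],float),np.array(s['tvec'],float),K,None)[0][:,0]
  print(((q-o)*k).round(1).tolist())
g=[(-.012,-.053,.056),(-.012,.039,.056),(-.0675,.065,.051)]
t=[(-.012,-.0855+d,z) for d in(-.0,.011) for z in(.035,.045,.05,.055,.06)]
pr('s3.png',g,[220,180],5);pr('s3.png',t,[220,180],5)
pr('w6.png',g,[150,150],4/3);pr('w6.png',t,[150,150],4/3)
```

```text
[[346.8, 138.5], [407.1, 227.9], [563.0, 251.2]]
[[328.4, 153.6], [328.2, 133.2], [328.2, 123.0], [328.1, 112.7], [328.0, 102.3], [334.6, 163.2], [334.4, 142.6], [334.4, 132.3], [334.3, 121.9], [334.2, 111.5]]
[[176.1, 95.4], [177.8, -184.6], [-7.4, -282.0]]
[[175.6, 145.7], [175.6, 156.3], [175.6, 162.1], [175.6, 168.2], [175.7, 174.6], [175.8, 124.0], [175.8, 133.6], [175.8, 138.8], [175.8, 144.3], [175.8, 150.2]]
```

Both views put the shut tips about 25 mm above the reported TCP height, at z ≈ 0.060 now. I'll keep feeling down to the deck.

Request:
apply_moves(
  targets=[
    {"tx":0,"ty":0,"tz":0.002,"rx":0,"ry":0,"rz":0,"claw":0},
    {"tx":0,"ty":0,"tz":0.004,"rx":0,"ry":0,"rz":0,"claw":0},
    {"tx":0,"ty":0,"tz":0.006,"rx":0,"ry":0,"rz":0,"claw":0},
    {"tx":0,"ty":0,"tz":0.007,"rx":0,"ry":0,"rz":0,"claw":0},
    {"tx":0,"ty":0,"tz":0.007,"rx":0,"ry":0,"rz":0,"claw":0},
  ],
)

```text
time: 7.0
eef_pos: [0.5138, 0.0593, 0.0273]
orientation: [-0.0, 0.596, 0.803, -0.0]
contact_force: [-0.8, 0.4, -0.4]
finger_gap: 0.001
grasp_force: 0.0
```

Request:
apply_moves(
  targets=[
    {"tx":0,"ty":0,"tz":0.001,"rx":0,"ry":0,"rz":0,"claw":0},
    {"tx":0,"ty":0,"tz":0.002,"rx":0,"ry":0,"rz":0,"claw":0},
    {"tx":0,"ty":0,"tz":0.003,"rx":0,"ry":0,"rz":0,"claw":0},
    {"tx":0,"ty":0,"tz":0.003,"rx":0,"ry":0,"rz":0,"claw":0},
  ],
)

```text
time: 7.4
eef_pos: [0.5139, 0.0593, 0.0244]
orientation: [-0.0, 0.596, 0.803, -0.0]
contact_force: [-0.5, 0.2, -0.1]
finger_gap: -0.002
grasp_force: 0.0
```

Request:
apply_moves(
  targets=[
    {"tx":0,"ty":0,"tz":0.001,"rx":0,"ry":0,"rz":0,"claw":0},
    {"tx":0,"ty":0,"tz":0.002,"rx":0,"ry":0,"rz":0,"claw":0},
    {"tx":0,"ty":0,"tz":0.002,"rx":0,"ry":0,"rz":0,"claw":0},
  ],
)

```text
time: 7.7
eef_pos: [0.5141, 0.0593, 0.0242]
orientation: [0.0, 0.596, 0.803, 0.0]
contact_force: [-3.6, -0.2, 13.8]
finger_gap: 0.001
grasp_force: 6.7
```

Request:
apply_moves(
  targets=[
    {"tx":0,"ty":0,"tz":0.001,"rx":0,"ry":0,"rz":0,"claw":0},
    {"tx":0,"ty":0,"tz":0.002,"rx":0,"ry":0,"rz":0,"claw":0},
    {"tx":0,"ty":0,"tz":0.002,"rx":0,"ry":0,"rz":0,"claw":0},
  ],
)

```text
time: 8.0
eef_pos: [0.5142, 0.0593, 0.0242]
orientation: [0.001, 0.596, 0.803, 0.001]
contact_force: [-8.9, -1.1, 27.8]
finger_gap: -0.002
grasp_force: 14.2
```

The tip meets the deck at TCP z = 0.0242, so the tip is at TCP + 0.021. I'll raise it about 4 mm above the deck and push.

Request:
apply_moves(
  targets=[
    {"tx":0,"ty":0,"tz":-0.0075,"rx":0,"ry":0,"rz":0,"claw":0},
    {"tx":0.01,"ty":0,"tz":-0.0075,"rx":0,"ry":0,"rz":0,"claw":0},
    {"tx":0.018,"ty":0,"tz":-0.0075,"rx":0,"ry":0,"rz":0,"claw":0},
    {"tx":0.026,"ty":0,"tz":-0.0075,"rx":0,"ry":0,"rz":0,"claw":0},
    {"tx":0.034,"ty":0,"tz":-0.0075,"rx":0,"ry":0,"rz":0,"claw":0},
  ],
)

```text
time: 8.5
eef_pos: [0.5038, 0.0924, 0.0276]
orientation: [-0.0, 0.596, 0.803, -0.0]
contact_force: [1.0, -1.7, 1.0]
finger_gap: -0.001
grasp_force: 0.9
```

```bash
python3 -c "
from h import *
goal(-.012,-.012,.028)"
```

```text
local [-0.0121 -0.0508  0.0276] t [ 0.0388  0.0003 -0.0004] r [-0.001  0.     0.006] F [ 1.  -1.7  1. ] t 8.5 -0.0006215016681154498
```

Force is now about 1.7 N along −y, so the guard is being pushed.

Request:
apply_moves(
  targets=[
    {"tx":0.008,"ty":0,"tz":0,"rx":0,"ry":0,"rz":0,"claw":0},
    {"tx":0.016,"ty":0,"tz":0,"rx":0,"ry":0,"rz":0,"claw":0},
    {"tx":0.024,"ty":0,"tz":0,"rx":0,"ry":0,"rz":0,"claw":0},
    {"tx":0.03,"ty":0,"tz":0,"rx":0,"ry":0,"rz":0,"claw":0},
    {"tx":0.034,"ty":0,"tz":0,"rx":0,"ry":0,"rz":0,"claw":0},
  ],
)

```text
time: 9.0
eef_pos: [0.494, 0.1249, 0.0279]
orientation: [-0.0, 0.596, 0.803, -0.0]
contact_force: [0.7, -1.9, -1.1]
finger_gap: 0.0
grasp_force: 0.8
```

Request:
apply_moves(
  targets=[
    {"tx":0.002,"ty":0,"tz":0,"rx":0,"ry":0,"rz":0,"claw":0},
    {"tx":0.003,"ty":0,"tz":0,"rx":0,"ry":0,"rz":0,"claw":0},
    {"tx":0.004,"ty":0,"tz":0,"rx":0,"ry":0,"rz":0,"claw":0},
    {"tx":0.005,"ty":0,"tz":0,"rx":0,"ry":0,"rz":0,"claw":0},
  ],
)

```text
time: 9.4
eef_pos: [0.4928, 0.129, 0.028]
orientation: [-0.0, 0.596, 0.803, -0.0]
contact_force: [1.0, -1.3, -1.2]
finger_gap: -0.003
grasp_force: 0.8
```

```bash
python3 -c "
from h import *
goal(-.012,-.012,.028)"
```

```text
local [-0.0122 -0.0126  0.028 ] t [ 0.0006  0.0002 -0.    ] r [-0.    -0.     0.004] F [ 1.  -1.3 -1.2] t 9.4 -0.0031307754044904283
```

Not at the stop yet.

Request:
apply_moves(
  targets=[
    {"tx":0.001,"ty":0,"tz":0,"rx":0,"ry":0,"rz":0,"claw":0},
    {"tx":0.002,"ty":0,"tz":0,"rx":0,"ry":0,"rz":0,"claw":0},
    {"tx":0.003,"ty":0,"tz":0,"rx":0,"ry":0,"rz":0,"claw":0},
    {"tx":0.003,"ty":0,"tz":0,"rx":0,"ry":0,"rz":0,"claw":0},
  ],
)

```text
time: 9.8
eef_pos: [0.4925, 0.1301, 0.028]
orientation: [0.001, 0.595, 0.804, -0.001]
contact_force: [2.5, -10.0, -1.8]
finger_gap: 0.002
grasp_force: 5.1
```

```bash
python3 -c "
from h import *
goal(-.012,-.012,.028)"
```

```text
local [-0.0122 -0.0115  0.028 ] t [-0.0005  0.0002  0.0001] r [-0.     0.004  0.007] F [  2.5 -10.   -1.8] t 9.8 0.0019612941256505123
```

The guard is at its stop: 10 N, and y matches the prediction. Next I'll go over the key and down.

Request:
apply_moves(
  targets=[
    {"tx":-0.012,"ty":0,"tz":0,"rx":0,"ry":0,"rz":0,"claw":0},
    {"tx":-0.025,"ty":0,"tz":0,"rx":0,"ry":0,"rz":0,"claw":0},
    {"tx":-0.025,"ty":0,"tz":0,"rx":0,"ry":0,"rz":0,"claw":0},
    {"tx":-0.025,"ty":0,"tz":0.006,"rx":0,"ry":0,"rz":0,"claw":0},
    {"tx":-0.025,"ty":0,"tz":0.012,"rx":0,"ry":0,"rz":0,"claw":0},
  ],
)

```text
time: 10.3
eef_pos: [0.4992, 0.1082, 0.0156]
orientation: [-0.0, 0.596, 0.803, 0.0]
contact_force: [-0.2, -0.4, -0.0]
finger_gap: 0.004
grasp_force: 0.0
```

```bash
python3 -c "
from h import *
goal(-.012,-.035,.0052)
s=pic('wrist','w7.png')
cv2.imwrite('pics/w7b.png',cv2.resize(s['color'][0:330,150:450,::-1],None,fx=1.8,fy=1.8,interpolation=2))"
```

```text
local [-0.012  -0.0344  0.0156] t [-0.0007  0.      0.0104] r [ 0.    -0.     0.004] F [-0.2 -0.4 -0. ] t 10.3 0.0035650004739302583
```

View pics/w7b.png

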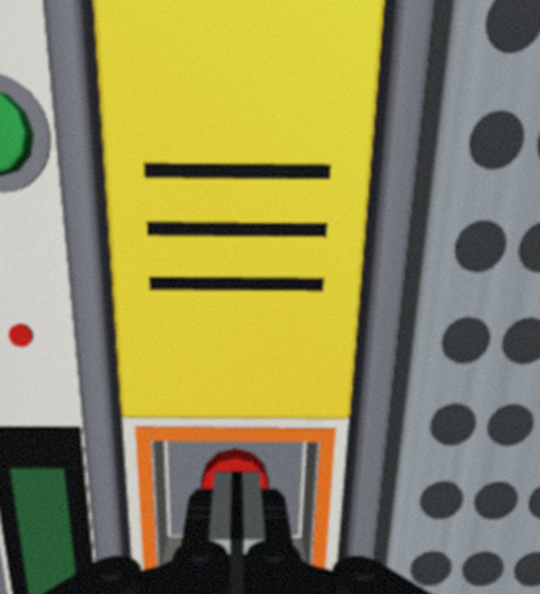

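The guard is fully open, with its end at row 416 beyond the well rim at row 433. The tips are in the well, right over the red key at (237,470). Now I'll press.

Request:
apply_moves(
  targets=[
    {"tx":0,"ty":0,"tz":0.004,"rx":0,"ry":0,"rz":0,"claw":0},
    {"tx":0,"ty":0,"tz":0.007,"rx":0,"ry":0,"rz":0,"claw":0},
    {"tx":0,"ty":0,"tz":0.009,"rx":0,"ry":0,"rz":0,"claw":0},
    {"tx":0,"ty":0,"tz":0.0105,"rx":0,"ry":0,"rz":0,"claw":0},
    {"tx":0,"ty":0,"tz":0.0105,"rx":0,"ry":0,"rz":0,"claw":0},
  ],
)

```text
time: 10.85
eef_pos: [0.499, 0.1084, 0.0056]
orientation: [-0.0, 0.596, 0.803, 0.0]
contact_force: [-2.3, 1.7, 4.3]
finger_gap: -0.001
grasp_force: 2.2
```

Request:
apply_moves(
  targets=[
    {"tx":0,"ty":0,"tz":0.001,"rx":0,"ry":0,"rz":0,"claw":0},
    {"tx":0,"ty":0,"tz":0.0015,"rx":0,"ry":0,"rz":0,"claw":0},
    {"tx":0,"ty":0,"tz":0.0015,"rx":0,"ry":0,"rz":0,"claw":0},
  ],
)

```text
time: 11.15
eef_pos: [0.499, 0.1084, 0.0051]
orientation: [-0.0, 0.596, 0.803, 0.0]
contact_force: [-4.1, 1.8, 11.7]
finger_gap: 0.003
grasp_force: 5.9
```

The key is bottomed: 11.7 N, and z is at the predicted depth. I'll go up, over the guard, and beyond its left end.

Request:
apply_moves(
  targets=[
    {"tx":0,"ty":0,"tz":-0.012,"rx":0,"ry":0,"rz":0,"claw":0},
    {"tx":0,"ty":0,"tz":-0.032,"rx":0,"ry":0,"rz":0,"claw":0},
    {"tx":0,"ty":0,"tz":-0.05,"rx":0,"ry":0,"rz":0,"claw":0},
    {"tx":0.02,"ty":0,"tz":-0.055,"rx":0,"ry":0,"rz":0,"claw":0},
    {"tx":0.05,"ty":0,"tz":-0.055,"rx":0,"ry":0,"rz":0,"claw":0},
  ],
)

```text
time: 11.65
eef_pos: [0.4862, 0.1556, 0.0605]
orientation: [0.001, 0.597, 0.802, 0.001]
contact_force: [0.9, 0.6, 0.2]
finger_gap: -0.0
grasp_force: 0.0
```

Request:
apply_moves(
  targets=[
    {"tx":0.03,"ty":0,"tz":0,"rx":0,"ry":0,"rz":0,"claw":0},
    {"tx":0.06,"ty":0,"tz":0,"rx":0,"ry":0,"rz":0,"claw":0},
    {"tx":0.09,"ty":0,"tz":0,"rx":0,"ry":0,"rz":0,"claw":0},
    {"tx":0.103,"ty":0,"tz":0,"rx":0,"ry":0,"rz":0,"claw":0},
    {"tx":0.103,"ty":0,"tz":0,"rx":0,"ry":0,"rz":0,"claw":0},
  ],
)

```text
time: 12.15
eef_pos: [0.4548, 0.2556, 0.0591]
orientation: [0.0, 0.595, 0.804, 0.0]
contact_force: [0.6, -0.6, -0.5]
finger_gap: 0.002
grasp_force: 0.0
```

```bash
python3 -c "
from h import *
goal(-.012,.118,.028)"
```

```text
local [-0.0126  0.1195  0.0591] t [-0.0015  0.0005  0.0311] r [0.001 0.    0.007] F [ 0.6 -0.6 -0.5] t 12.15 0.001740934581225117
```

Request:
apply_moves(
  targets=[
    {"tx":0,"ty":0,"tz":0.012,"rx":0,"ry":0,"rz":0,"claw":0},
    {"tx":0,"ty":0,"tz":0.024,"rx":0,"ry":0,"rz":0,"claw":0},
    {"tx":0,"ty":0,"tz":0.031,"rx":0,"ry":0,"rz":0,"claw":0},
    {"tx":-0.006,"ty":0,"tz":0.031,"rx":0,"ry":0,"rz":0,"claw":0},
    {"tx":-0.014,"ty":0,"tz":0.031,"rx":0,"ry":0,"rz":0,"claw":0},
  ],
)

```text
time: 12.65
eef_pos: [0.4591, 0.2403, 0.0276]
orientation: [-0.0, 0.596, 0.803, -0.0]
contact_force: [-0.4, -0.2, 0.2]
finger_gap: 0.001
grasp_force: 0.0
```

Request:
apply_moves(
  targets=[
    {"tx":-0.008,"ty":0,"tz":0,"rx":0,"ry":0,"rz":0,"claw":0},
    {"tx":-0.016,"ty":0,"tz":0,"rx":0,"ry":0,"rz":0,"claw":0},
    {"tx":-0.024,"ty":0,"tz":0,"rx":0,"ry":0,"rz":0,"claw":0},
    {"tx":-0.032,"ty":0,"tz":0,"rx":0,"ry":0,"rz":0,"claw":0},
    {"tx":-0.04,"ty":0,"tz":0,"rx":0,"ry":0,"rz":0,"claw":0},
  ],
)

```text
time: 13.15
eef_pos: [0.4706, 0.2022, 0.0282]
orientation: [-0.0, 0.596, 0.803, 0.0]
contact_force: [-1.1, 1.9, -0.4]
finger_gap: -0.001
grasp_force: 0.9
```

```bash
python3 -c "
from h import *
goal(-.012,.022,.028)"
```

```text
local [-0.0126  0.0638  0.0282] t [-0.0418  0.0004  0.0002] r [ 0.    -0.     0.005] F [-1.1  1.9 -0.4] t 13.15 -0.0012509501832749356
```

The guard is moving with the tips (1.9 N).

Request:
apply_moves(
  targets=[
    {"tx":-0.01,"ty":0,"tz":0,"rx":0,"ry":0,"rz":0,"claw":0},
    {"tx":-0.02,"ty":0,"tz":0,"rx":0,"ry":0,"rz":0,"claw":0},
    {"tx":-0.03,"ty":0,"tz":0,"rx":0,"ry":0,"rz":0,"claw":0},
    {"tx":-0.036,"ty":0,"tz":0,"rx":0,"ry":0,"rz":0,"claw":0},
    {"tx":-0.04,"ty":0,"tz":0,"rx":0,"ry":0,"rz":0,"claw":0},
  ],
)

```text
time: 13.65
eef_pos: [0.4823, 0.1638, 0.028]
orientation: [-0.0, 0.596, 0.803, -0.0]
contact_force: [-1.6, 0.8, -0.1]
finger_gap: -0.001
grasp_force: 0.8
```

Request:
apply_moves(
  targets=[
    {"tx":-0.001,"ty":0,"tz":0,"rx":0,"ry":0,"rz":0,"claw":0},
    {"tx":-0.002,"ty":0,"tz":0,"rx":0,"ry":0,"rz":0,"claw":0},
    {"tx":-0.003,"ty":0,"tz":0,"rx":0,"ry":0,"rz":0,"claw":0},
    {"tx":-0.003,"ty":0,"tz":0,"rx":0,"ry":0,"rz":0,"claw":0},
  ],
)

```text
time: 14.05
eef_pos: [0.4828, 0.1624, 0.028]
orientation: [-0.0, 0.596, 0.803, 0.0]
contact_force: [-2.5, 4.0, 0.3]
finger_gap: -0.003
grasp_force: 2.2
```

```bash
python3 -c "
from h import *
goal(-.012,.022,.028)"
```

```text
local [-0.0123  0.0222  0.028 ] t [-0.0002  0.0003  0.    ] r [ 0.    -0.001  0.005] F [-2.5  4.   0.3] t 14.05 -0.002908793337513697
```

Request:
apply_moves(
  targets=[
    {"tx":-0.001,"ty":0,"tz":0,"rx":0,"ry":0,"rz":0,"claw":0},
    {"tx":-0.002,"ty":0,"tz":0,"rx":0,"ry":0,"rz":0,"claw":0},
    {"tx":-0.002,"ty":0,"tz":0,"rx":0,"ry":0,"rz":0,"claw":0},
  ],
)

```text
time: 14.35
eef_pos: [0.4828, 0.1622, 0.0281]
orientation: [-0.002, 0.597, 0.802, 0.001]
contact_force: [-4.7, 11.2, 0.1]
finger_gap: 0.001
grasp_force: 6.3
```

Request:
apply_moves(
  targets=[
    {"tx":0.008,"ty":0,"tz":0,"rx":0,"ry":0,"rz":0,"claw":0},
    {"tx":0.016,"ty":0,"tz":0,"rx":0,"ry":0,"rz":0,"claw":0},
    {"tx":0.016,"ty":0,"tz":-0.03,"rx":0,"ry":0,"rz":0,"claw":0},
    {"tx":0.016,"ty":0,"tz":-0.075,"rx":0,"ry":0,"rz":0,"claw":0},
    {"tx":0.016,"ty":0,"tz":-0.12,"rx":0,"ry":0,"rz":0,"claw":0},
  ],
)

```text
time: 14.85
eef_pos: [0.4787, 0.175, 0.1491]
orientation: [0.0, 0.596, 0.803, -0.001]
contact_force: [1.1, -0.4, 0.0]
finger_gap: 0.003
grasp_force: 0.0
```

Run:
```python
from h import *
goal(-.012,.022,.028)
s=pic('wrist','w8.png');hsv=cv2.cvtColor(s['color'],cv2.COLOR_RGB2HSV)
m=cv2.inRange(hsv,(22,150,100),(35,255,255));n,l,st,_=cv2.connectedComponentsWithStats(m)
x,y,w,h,a=st[1+st[1:,4].argmax()];print(x,y,w,h,a)
c,k=np.cos(H[2]),np.sin(H[2])
for v in(y,y+h):print((ray(s,x+w/2,v,.056)[:2]-H[:2])@np.array([[c,-k],[k,c]]))
```

```text
local [-0.0126  0.0355  0.1491] t [-0.0133  0.0006  0.1211] r [-0.001  0.001  0.006] F [ 1.1 -0.4  0. ] t 14.85 0.003114183694686938
252 234 60 51 2002
[-0.01240144  0.01328735]
[-0.01204694 -0.0421496 ]
```

The guard's left end is at +13 mm in the image (11 mm expected, within calibration), and I felt a firm stop at the predicted spot. The arm is clear, so I'm handing in.

```bash
python3 -c "
from rig import robot
print(robot.finish_job())"
```

```text
the job is handed in; nothing more can be done
None
```

I pushed the guard open to its stop, pressed the reset key fully in and released it, then pushed the guard back to its closed stop. The job was handed in at about 15 s with the arm clear; the hand-in gave no verdict.

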